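# Close up the border row in the galley

## Robot

A 6-joint arm with a two-finger parallel gripper is mounted at the origin on the work surface. World frame = base frame: x ahead of the robot, y to its left, z up, the work surface at z = 0. Lengths are in m, angles in rad, forces in N, time in s.
With the tool pointing down it reaches from about 0.35 to 0.925 m from the base axis. Payload 6.4 kg.
Tool frame: the origin (TCP) lies midway between the tips of the shut fingers; the grasp point (between the pads) lies 19 mm behind it; z points along the fingers, y is the direction in which the jaws open and shut (so a half turn about z gives the same grasp; the last joint's range is limited). The gripper opens to 85 mm and grips with 20 to 120 N. Pads are 22 mm wide; open, the fingers measure 114 mm over their backs; the gripper's body (76 mm by 85 mm) begins 54 mm behind the grasp point. The pads swing forward as they close: fully open they stand 13 mm farther back than shut.
Start: joints at [1.003, 0.245, 1.558, -0, 1.339, -0.174], TCP at [0.249, 0.6, 0.231] pointing down, gripper open.
Joint ranges: [-3.13, 3.13], [-1.02, 2.26], [0.13, 2.54], [-0.95, 4.09], [0.21, 2.88], [-2.74, 2.74]. Speed limits (rad/s): [2.57, 2.57, 3.14, 3.14, 3.14, 3.14].

## Interface

Orientations are given as a rotation vector (axis times angle).
In Python, from rig import sense, camera, camera_info, hand_in gives the robot as it stands. The module is installed in compiled form; this text tells all that it offers.
- The arm moves only by the tool arm_command, never from a script. Its argument "deltas" is a list that holds one entry, the list of rows, each a list of 4 numbers: the shift along the tool's x, y, z in mm, then the turn about the tool's z in rad. In form: [[[dx, dy, dz, spin], ...]]. A call has 1 to 10 rows; each row shifts and turns the pose as measured when the row begins, along the tool's axes as they then stand; what a row does not reach is not made up. A row lasts 1/8 s, in which the tool goes at most 62.5 mm and 10.7 degrees, less where a joint would pass 70% of its speed; a pose out of reach is approached as far as the arm can. A call with a gripper value outside its range is refused whole. "gripper" is the opening in per cent of the stroke, from 0 (shut) to 100 (fully open), set as the call begins (left out, the last holds). The fingers move at their own pace and stop on an object; "force" is the grip in N (left out, the last holds). Time passes only in rows, so rows that do not move let the fingers close. It gives the time, the measured TCP pose, the force and the opening at its end, in the units of the state.
- sense(): the state, without advancing time (a new reading comes with each control period).
- camera(name): name is "scene" or "top" or "wrist"; returns (picture, depth): 384x512x3 uint8, red, green, blue; 384x512 float32, m along the optical axis (not along the pixel's ray), 0 where there is no reading.
- camera_info(name): a dict with "fx", "fy", "cx", "cy" (pixels), "cam_to_world" (4x4, takes a point from camera to world coordinates). Camera axes: x right, y up, looking along -z (the intrinsics and any distortion apply to the point x, -y, -z); pixel columns grow to the right and rows downward; lengths in m; the calibration is good to about 2 mm. A picture is of the moment at which its call begins: read the wrist's pose just before it. camera_info takes no time and is no camera call; for the wrist camera it gives the pose at the moment of the call.
- hand_in(): hands the job in, once; it reports no verdict.
The state is a dict: "time_s": time; "q": joint angles; "qd": joint speeds; "joint_efforts": joint torques, N m; "position": TCP position; "ee_rot": TCP orientation; "contact_force": force on the tool from outside, world axes, zero at the start; "wrist_torque": the same for the moment, N m; "opening": finger opening in m.
Only numpy, scipy, OpenCV 4.12 (cv2) and the standard library are available. Lean on these libraries where they do the work, as an engineer would, in place of code of your own. Each camera call takes 0.05 s, during which the arm holds its last target. There are 200 camera calls.

## Task

In the tray (galley) on the print table, push the row of five ornament blocks along its ledge from behind, as one closed-up row, until the first block is hard against the head of the tray and there are no gaps; then push the dark side stick against the row's flank so that the blocks stand straight against the ledge with the stick lying along them. Only push with the fingertips: pick nothing up, do not let the row come apart on the way, and leave everything else on the table and in the tray where it is.

Things in the scene. Friction and masses are not known exactly. Their poses are not given: they have to be found in the camera images.
- galley: flat tray fixed to the table: metal floor 3 mm thick, 12 mm wooden rims 15 mm above the floor; inside 170 mm wide (x), 400 mm long (y), turned up to 15 deg. Origin: on the table under the middle of its width, 195 mm from the head's face. +x points to the ledge (rim the row stands along), +y to the head (20 mm thick end rim, the stop). The foot (-y) is open; the -x rim is the other side
- corner (a point): inner corner of ledge and head, on the tray's floor (3 mm above the table); axes as the galley's: +x into the ledge, +y into the head, so the row lies at negative x and y. Row home: block centres 22 mm from the ledge's face and 18, 54, 90, 126, 162 mm from the head's face
- block_flower: ornament block of the row, pale wood, top inked with six black petals round a red centre. 44 mm across the row (own x), 36 mm along it (own y), 24 mm high, about 40 g; under 3 N slides the whole row. Origin: centre of its underside. The five stand touching in a row along the ledge, 0 to 4 mm off it, in any order, the first 60 to 130 mm short of the head
- block_diamond: ornament block of the row, pale wood, top inked with a black diamond with a smaller red one in it. 44 mm across the row (own x), 36 mm along it (own y), 24 mm high, about 40 g; under 3 N slides the whole row. Origin: centre of its underside. The five stand touching in a row along the ledge, 0 to 4 mm off it, in any order, the first 60 to 130 mm short of the head
- block_rings: ornament block of the row, pale wood, top inked with a black ring round a red disc. 44 mm across the row (own x), 36 mm along it (own y), 24 mm high, about 40 g; under 3 N slides the whole row. Origin: centre of its underside. The five stand touching in a row along the ledge, 0 to 4 mm off it, in any order, the first 60 to 130 mm short of the head
- block_cross: ornament block of the row, pale wood, top inked with a black cross with four red dots. 44 mm across the row (own x), 36 mm along it (own y), 24 mm high, about 40 g; under 3 N slides the whole row. Origin: centre of its underside. The five stand touching in a row along the ledge, 0 to 4 mm off it, in any order, the first 60 to 130 mm short of the head
- block_bars: ornament block of the row, pale wood, top inked with black and red bars. 44 mm across the row (own x), 36 mm along it (own y), 24 mm high, about 40 g; under 3 N slides the whole row. Origin: centre of its underside. The five stand touching in a row along the ledge, 0 to 4 mm off it, in any order, the first 60 to 130 mm short of the head
- stick: side stick: loose dark wood bar, brass bands at its ends, 14 (own x) x 190 (own y) x 20 mm high, about 50 g. Origin: centre of its underside. It lies in the galley about parallel to the ledge, 25 to 45 mm clear of the row's line, one end 7 to 16 mm from the head's face, finger room between it and the other rim. Against a row at home its centre is 51 mm from the ledge's face
- furniture1: plain blank spacing piece, brown wood, 32 x 36 x 18 mm, in the galley near its foot, beside the side rim away from the ledge; origin: centre of its underside. Leave it alone
- furniture2: second such piece, next to the first and nearer the foot; 32 x 36 x 18 mm; origin: centre of its underside. Leave it alone
- palm_brush: round palm-fibre brush standing upright, 84 mm wide at its foot, 157 mm tall; origin: centre of its underside. Leave it alone
- rubbing_pad: dark fibre rubbing pad with a wooden grip, 75 x 170 x 60 mm high; origin: centre of its underside. Leave it alone
- ink_tin: closed red ink tin, 64 mm across, 55 mm high; origin: centre of its underside. Leave it alone
- bowl: blue ceramic bowl, 140 mm across, 55 mm high; origin: centre of its underside. Leave it alone
- ink_knife: ink knife (spatula) lying flat on the table; origin: underside, near its middle. Leave it alone
Things that resemble listed ones, but are neither listed nor needed, are in the scene too. What is shaped like the block_diamond but purple is not meant.

How it is judged:
By the outcome, as a careful person would: the job done as asked, in the order asked, and still so for the second after the job is handed in, with the robot touching nothing.
It also fails if it takes over 58 s, if anything falls off the work surface, if the arm or the gripper's body presses on something with over 40 N, if the wrist force passes 120 N, or if a joint passes its speed limit or range.

## Working session

There is one attempt and no reset: what is moved stays moved. The work goes in short steps, Python scripts to look and compute and a tool call to move; the robot and the scene stay as the last step left them, time stands still between calls to the robot, and variables do not carry over. Pictures are saved under pics/ and viewed, about 8 in all and at most 12, crops included, and the job is handed in when it is done.

Besides the shell and the picture viewer there is one more tool, called after ">>>" in YAML: its name, and indented under it one key for each argument. arm_command: Moves the arm, as the interface text tells. Its arguments: {"type":"object","properties":{"deltas":{"type":"array","items":{"type":"array","items":{"type":"array","items":{"type":"number"}}}},"gripper":{"type":"number"},"force":{"type":"number"}},"required":["deltas"]}

```bash
mkdir -p pics; cat > h.py <<'E'
import numpy as np, cv2
from rig import *
def ray(info,u,v,z):
    M=np.array(info["cam_to_world"]);d=M[:3,:3]@np.array([(u-info["cx"])/info["fx"],-(v-info["cy"])/info["fy"],-1.])
    o=M[:3,3];return o+d*(z-o[2])/d[2]
def save(n,p,s=1.5,crop=None):
    if crop: p=p[crop[1]:crop[3],crop[0]:crop[2]]
    cv2.imwrite("pics/"+n,cv2.resize(p[:,:,::-1],None,fx=s,fy=s,interpolation=cv2.INTER_CUBIC))
E
python3 - <<'E'
from h import *
i=camera_info("top");print(i);p,d=camera("top");np.savez("top0.npz",p=p,d=d);save("top0.png",p)
s=sense();print(s)
E
```

```text
{'fx': 391.13333423462603, 'fy': 391.13333423462603, 'cx': 253.04214576498055, 'cy': 191.79087294431235, 'cam_to_world': array([[-0.01211469,  0.99842389, -0.05479945,  0.40266827],
       [-0.99981308, -0.01126929,  0.01570999, -0.01208606],
       [ 0.01506768,  0.05497953,  0.99837379,  1.11856439],
       [ 0.        ,  0.        ,  0.        ,  1.        ]])}
{'time_s': 0.05, 'q': array([ 1.00289764e+00,  2.45825235e-01,  1.55901438e+00, -1.63301023e-05,
        1.33869183e+00, -1.74064469e-01]), 'qd': array([-0.0004678 , -0.00069048, -0.00141532, -0.00117261,  0.00310002,
        0.00065315]), 'joint_efforts': array([ 2.08295028e-04, -4.31006241e+01, -3.27421975e+01, -9.74918271e-05,
        2.86927389e-03, -2.21119234e-05]), 'position': array([0.24909876, 0.59977205, 0.23017298]), 'ee_rot': array([-6.14502344e-01, -3.08020460e+00,  2.84669845e-03]), 'contact_force': array([0.34880918, 0.07838536, 0.659549  ]), 'wrist_torque': array([-0.00052027, -0.01561301,  0.03426759]), 'opening': 0.08528215983207986}
```

View pics/top0.png

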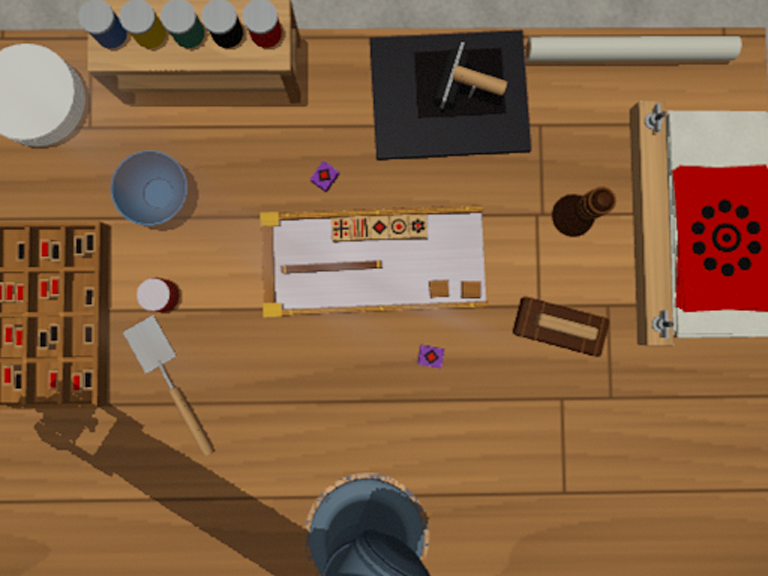

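The tray lies with its head to the left (+y) and its ledge at the top (+x). The row is at about (380,228) and the stick at about (331,267), both in 1.5x pixels. The furniture is near the foot, and the purple diamonds outside the tray are decoys.

```bash
python3 - <<'E'
from h import *
z=np.load("top0.npz");p=z["p"];save("crop0.png",p,4.5,(165,130,335,215))
i=camera_info("top")
for n,u,v,h in [("rowhead",332,228,.027),("rowtail",427,228,.027),("stickL",281,268,.023),("stickR",382,264,.023),("headL",274,222,.018),("headLb",276,303,.018),("foot-ledge",483,214,.018),("foot-rim",487,302,.018)]:
    print(n,ray(i,u/1.5,v/1.5,h).round(4))
from scipy.spatial.transform import Rotation as R
print(R.from_rotvec(sense()["ee_rot"]).as_matrix().round(3)); w=camera_info("wrist");print(w)
E
```

```text
rowhead [0.5755 0.0584 0.027 ]
rowtail [ 0.5737 -0.1196  0.027 ]
stickL [0.5017 0.1545 0.023 ]
stickR [ 0.5072 -0.0344  0.023 ]
headL [0.5893 0.1681 0.018 ]
headLb [0.4366 0.1647 0.018 ]
foot-ledge [ 0.6009 -0.2273  0.018 ]
foot-rim [ 0.4338 -0.2312  0.018 ]
[[-0.923  0.384 -0.001]
 [ 0.384  0.923 -0.002]
 [ 0.    -0.002 -1.   ]]
{'fx': 302.6632718083942, 'fy': 302.6632718083942, 'cx': 258.50726588150144, 'cy': 193.14199250684447, 'cam_to_world': array([[ 0.38430393, -0.88355097, -0.26767176,  0.18106699],
       [ 0.92320208,  0.36688419,  0.11442861,  0.62891468],
       [-0.00289897, -0.29109049,  0.95669113,  0.37204487],
       [ 0.        ,  0.        ,  0.        ,  1.        ]])}
```

View pics/crop0.png

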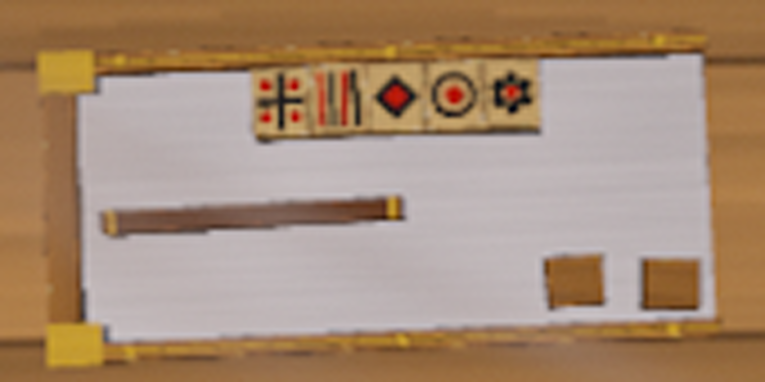

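```bash
cat >> h.py <<'E'
def line(P):
    vx,vy,x,y=cv2.fitLine(np.float32(P),cv2.DIST_HUBER,0,.0005,.001).ravel();return np.array([x,y]),np.array([vx,vy])
E
python3 - <<'E'
from h import *
z=np.load("top0.npz");p=z["p"];i=camera_info("top")
hsv=cv2.cvtColor(p,cv2.COLOR_RGB2HSV)
m=((hsv[...,1]<40)&(hsv[...,2]>150)).astype(np.uint8);m[:135]=0;m[215:]=0;m[:,:165]=0;m[:,335:]=0
# ledge: topmost floor pixel per column beyond the row ; head: leftmost per row
top=[];bot=[]
for u in list(range(192,217))+list(range(290,318)):
    v=np.where(m[:,u])[0]
    if len(v): top.append(ray(i,u,v[0]-.5,.003)[:2])
for u in range(195,280):
    v=np.where(m[:,u])[0]; bot.append(ray(i,u,v[-1]+.5,.018)[:2])
hd=[]
for v in range(155,195):
    u=np.where(m[v])[0]; hd.append(ray(i,u[0]-.5,v,.003)[:2])
def show(n,P):
    c,d=line(P);print(n,c.round(4),d.round(4),"ang",np.degrees(np.arctan2(-d[0],d[1])).round(2));return c,d
show("ledge",top);show("rim",bot);c,d=show("head",hd)
# stick
dk=((hsv[...,2]<150)&(hsv[...,1]>40)).astype(np.uint8)
s=dk.copy();s[:170]=0;s[186:]=0;s[:,:184]=0;s[:,262:]=0
v,u=np.nonzero(s);show("stick",[ray(i,a,b,.023)[:2] for a,b in zip(u,v)]);print(u.min(),u.max())
# row
r=((hsv[...,1]>60)).astype(np.uint8);r[:143]=0;r[163:]=0;r[:,:215]=0;r[:,292:]=0
v,u=np.nonzero(r);print("row",u.min(),u.max());
bf=[]
for uu in range(224,282):
    vv=np.where(hsv[150:168,uu,2]>150)[0]
    q=np.where(m[150:,uu])[0]
    bf.append(ray(i,uu,150+q[0]-.5,.003)[:2])
show("row flank(bottom)",bf)
for n,uu,vv in [("tail",u.max()+.5,151),("head",u.min()-.5,152)]: print(n,ray(i,uu,vv,.027))
E
```

```text
ledge [ 0.6015 -0.0416] [ 0.0261 -0.9997] ang -178.51
rim [0.4305 0.016 ] [ 0.0297 -0.9996] ang -178.3
head [0.5174 0.1721] [0.9995 0.032 ] ang -88.17
stick [0.5034 0.0628] [ 0.0432 -0.9991] ang -177.53
187 254
row 215 284
row flank(bottom) [ 0.5553 -0.0312] [ 0.0175 -0.9998] ang -179.0
tail [ 0.57657115 -0.11921098  0.027     ]
head [0.57565277 0.07757048 0.027     ]
```

>>> arm_command:
  deltas:
    - [[0, 0, 0, 0.18], [0, 0, 0, 0.18], [0, 0, 0, 0.18], [0, 0, 0, 0.18], [0, 0, 0, 0.18], [0, 0, 0, 0.18], [0, 0, 0, 0.07]]
  gripper: 10

```text
time_s: 0.92
position: [0.2473, 0.5969, 0.2238]
ee_rot: [2.232, 2.206, -0.02]
contact_force: [0.1, 0.2, 0.9]
opening: 0.0087
```

>>> arm_command:
  deltas:
    - [[-56, 24.5, 0, -0.04], [-56, 24.5, 0, 0], [-56, 24.5, 0, 0], [-56, 24.5, 0, 0], [-56, 24.5, 0, 0], [-56, 24.5, 0, 0], [-56, 24.5, 0, 0], [-56, 24.5, 0, 0], [-56, 24.5, 0, 0], [-56, 24.5, 0, 0]]

```text
time_s: 2.17
position: [0.5088, 0.0315, 0.223]
ee_rot: [2.179, 2.261, -0.03]
contact_force: [0.8, 0.8, 0.5]
opening: 0.0083
```

>>> arm_command:
  deltas:
    - [[-45, 15, 8, 0.008], [-45, 15, 8, 0], [-45, 15, 8, 0], [-45, 15, 8, 0], [-20, 5, 0, 0], [0, 0, 0, 0], [0, 0, 0, 0]]

```text
time_s: 3.05
position: [0.5792, -0.1751, 0.1888]
ee_rot: [-2.191, -2.244, 0.031]
contact_force: [-0.7, -0.1, 0.0]
opening: 0.0085
```

```bash
python3 - <<'E'
from h import *
s=sense();print(s["position"],s["ee_rot"],s["opening"])
i=camera_info("wrist");p,d=camera("wrist");np.savez("w1.npz",p=p,d=d,**{k:np.array(v) for k,v in i.items()});save("w1.png",p)
E
```

```text
[ 0.57923159 -0.17512773  0.18880432] [-2.1913976  -2.24406139  0.03055356] 0.008479390371151852
```

View pics/w1.png

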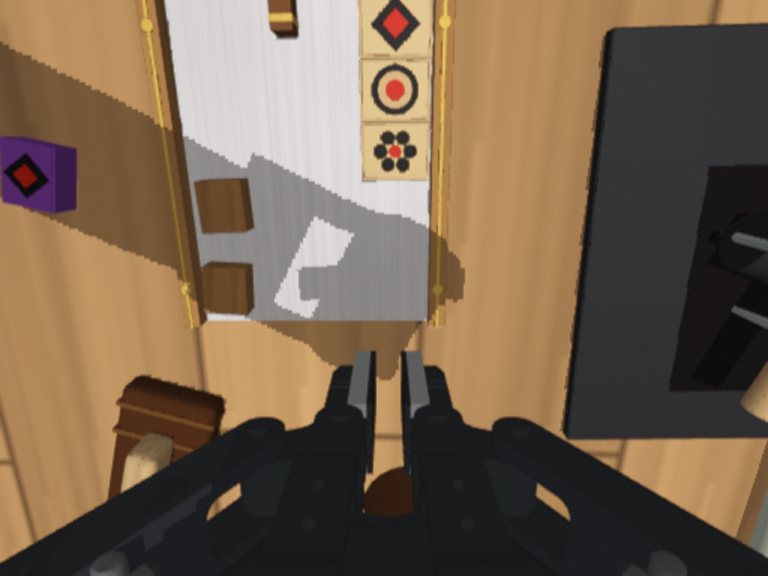

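The picture shows the row's tail block, the flower, with its near edge at about (362..429,180). The ledge's inner edge is at about (428,318) at the foot end. The fingers are at (390,370), in line with the row.

```bash
python3 - <<'E'
from h import *
i=camera_info("wrist")
for n,u,v,h in [("tailL",362,180,.027),("tailR",429,182,.027),("flower/rings L",361,123,.027),("diamondL",360,57,.027),("ledgefoot",428,319,.003),("ledge hi",430,200,.003),("fingerL tip",352,352,.19),("fingerR tip",427,352,.19),("stick end L",275,38,.023),("R",298,38,.023)]:
    print(n,ray(i,u/1.5,v/1.5,h).round(4))
E
```

```text
tailL [ 0.5587 -0.1206  0.027 ]
tailR [ 0.6024 -0.1208  0.027 ]
flower/rings L [ 0.5579 -0.0857  0.027 ]
diamondL [ 0.5571 -0.0483  0.027 ]
ledgefoot [ 0.6085 -0.2254  0.003 ]
ledge hi [ 0.6054 -0.1349  0.003 ]
fingerL tip [ 0.5673 -0.1657  0.19  ]
fingerR tip [ 0.5927 -0.1649  0.19  ]
stick end L [ 0.5052 -0.0383  0.023 ]
R [ 0.5192 -0.038   0.023 ]
```

>>> arm_command:
  deltas:
    - [[0, 3, 30, -0.007], [0, 0, 40, 0], [0, 0, 40, 0], [0, 0, 30, 0], [0, 0, 15, 0], [0, 0, 0, 0], [0, 0, 0, 0]]

```text
time_s: 3.98
position: [0.5829, -0.1695, 0.0359]
ee_rot: [2.172, 2.264, -0.025]
contact_force: [-0.1, -0.8, -0.6]
opening: 0.0085
```

>>> arm_command:
  deltas:
    - [[0, -1, 15, 0.01], [0, 0, 10, 0], [0, 0, 3, 0], [0, 0, 0, 0]]

```text
time_s: 4.47
position: [0.583, -0.1707, 0.0083]
ee_rot: [2.181, 2.25, -0.023]
contact_force: [0.1, 1.1, -0.2]
opening: 0.0082
```

>>> arm_command:
  deltas:
    - [[10, 0, 0, 0], [10, 0, 0, 0], [8, 0, 0, 0], [4, 0, 0, 0], [3, 0, 0, 0], [3, 0, 0, 0], [3, 0, 0, 0], [3, 0, 0, 0]]

```text
time_s: 5.48
position: [0.5824, -0.1242, 0.0086]
ee_rot: [2.179, 2.249, -0.023]
contact_force: [0.2, -0.9, -0.6]
opening: 0.0088
```

>>> arm_command:
  deltas:
    - [[4, -0.1, 0, 0], [5, -0.1, 0, 0], [5, -0.1, 0, 0], [5, -0.1, 0, 0], [5, -0.1, 0, 0], [5, -0.1, 0, 0], [5, -0.1, 0, 0], [5, -0.1, 0, 0], [4, -0.1, 0, 0], [3, -0.1, 0, 0]]

```text
time_s: 6.72
position: [0.5805, -0.0757, 0.0085]
ee_rot: [2.178, 2.247, -0.022]
contact_force: [0.4, -2.4, 0.7]
opening: 0.0089
```

```bash
python3 - <<'E'
from h import *
s=sense();print(s["position"],s["ee_rot"],s["contact_force"])
p,d=camera("wrist");save("w2.png",p)
E
```

```text
[ 0.58050998 -0.07567872  0.00850208] [ 2.17767877  2.24727062 -0.02218496] [ 0.42665266 -2.42507525  0.68055162]
```

View pics/w2.png

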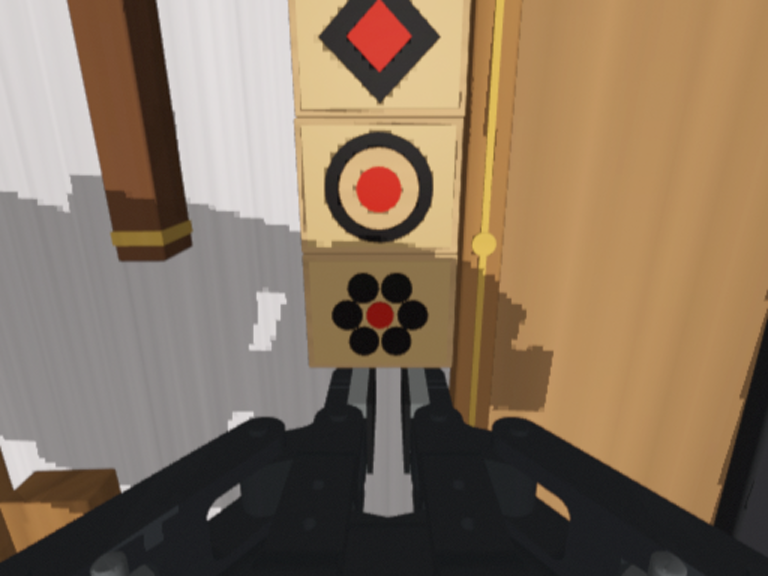

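The fingers are centred on the flower block's back face (contact at row 367). The blocks are closed up along the ledge.

>>> arm_command:
  deltas:
    - [[4, 0, 0, 0], [5, 0, 0, 0], [5, 0, 0, 0], [5, 0, 0, 0], [5, 0, 0, 0], [5, 0, 0, 0], [5, 0, 0, 0], [5, 0, 0, 0], [4, 0, 0, 0], [3, 0, 0, 0]]

```text
time_s: 8.02
position: [0.5793, -0.0266, 0.0079]
ee_rot: [2.177, 2.247, -0.022]
contact_force: [-0.7, -2.5, 1.6]
opening: 0.0083
```

>>> arm_command:
  deltas:
    - [[2.5, 0, 0, 0], [2.5, 0, 0, 0], [2, 0, 0, 0], [2, 0, 0, 0]]

```text
time_s: 8.52
position: [0.5791, -0.0182, 0.0079]
ee_rot: [2.174, 2.247, -0.025]
contact_force: [-0.9, -11.7, 0.9]
opening: 0.0082
```

>>> arm_command:
  deltas:
    - [[1.5, 0, 0, 0], [1.5, 0, 0, 0]]

```text
time_s: 8.78
position: [0.5791, -0.0184, 0.008]
ee_rot: [2.17, 2.245, -0.032]
contact_force: [-0.6, -8.7, 0.1]
opening: 0.0085
```

```bash
python3 - <<'E'
from h import *
p,d=camera("top");np.savez("top1.npz",p=p,d=d);save("top1.png",p,4.5,(165,130,335,215))
E
```

```text
(no output)
```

View pics/top1.png

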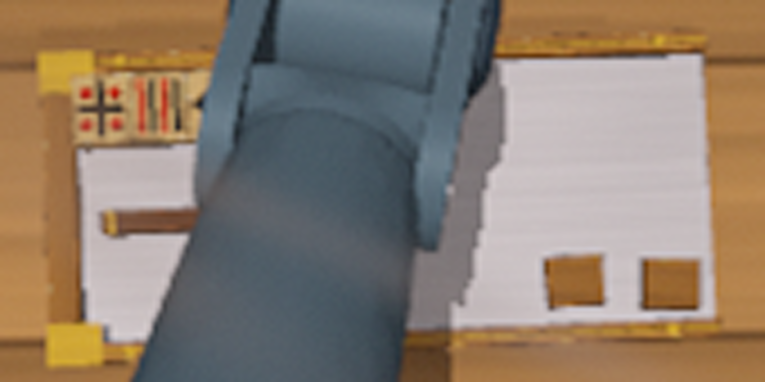

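Both the force (9–12 N, no further motion) and the picture show the cross block hard on the head at (75,108). Next I back off and turn the tool for the stick.

>>> arm_command:
  deltas:
    - [[-3, 0, 0, 0], [-8, 0, 0, 0], [-12, 0, 0, 0], [-5, 0, -10, 0], [0, 0, -35, 0], [0, 0, -40, 0], [0, -30, -10, 0.18], [0, -30, 0, 0.18], [0, 0, 0, 0.18], [0, 0, 0, 0.18]]

```text
time_s: 10.07
position: [0.519, -0.0427, 0.1106]
ee_rot: [2.834, 1.298, -0.014]
contact_force: [-0.3, -0.1, 0.2]
opening: 0.0088
```

>>> arm_command:
  deltas:
    - [[0, 0, 0, 0.18], [0, 0, 0, 0.18], [0, 0, 0, 0.18], [0, 0, 0, 0.18], [0, 0, 0, 0.12], [0, 0, 0, 0], [0, 0, 0, 0]]
  gripper: 85

```text
time_s: 10.95
position: [0.52, -0.0439, 0.1156]
ee_rot: [3.116, -0.013, 0.012]
contact_force: [-0.1, -0.7, -0.7]
opening: 0.0727
```

>>> arm_command:
  deltas:
    - [[-30, -55, 0, -0.04], [-27, -53, 0, 0], [0, 0, 10, 0], [0, 0, 0, 0], [0, 0, 0, 0]]

```text
time_s: 11.58
position: [0.4626, 0.0639, 0.1037]
ee_rot: [3.114, 0.055, 0.018]
contact_force: [0.5, 0.2, 0.3]
opening: 0.0724
```

```bash
python3 - <<'E'
from h import *
s=sense();print(s["position"],s["ee_rot"],s["contact_force"])
i=camera_info("wrist");p,d=camera("wrist");np.savez("w3.npz",p=p,d=d,**{k:np.array(v) for k,v in i.items()});save("w3.png",p)
E
```

```text
[0.46258601 0.06388698 0.10367605] [3.11448369 0.05478575 0.01763075] [0.49966481 0.22808344 0.30346208]
```

View pics/w3.png

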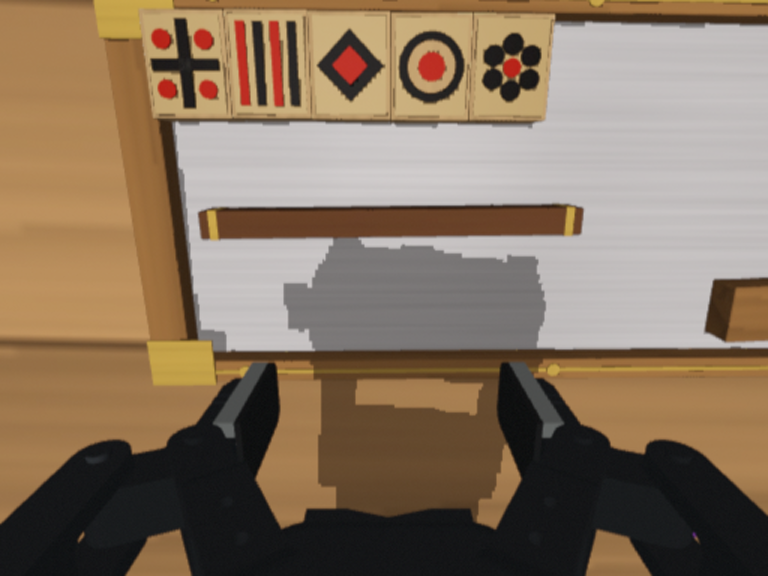

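The row stands closed at the head. The stick's near edge runs from (202,239) to (581,235), and the fingers are centred on it.

```bash
python3 - <<'E'
from h import *
i=dict(np.load("w3.npz"))
for n,u,v,h in [("stick nearL",202,239,.023),("stick nearR",578,235,.023),("rim inner",300,352,.003),("rim innerR",600,350,.003),("rim top in",300,354,.018),("row L",157,118,.027),("row R",545,121,.027)]:
    print(n,ray(i,u/1.5,v/1.5,h).round(4))
E
```

```text
stick nearL [0.4939 0.1543 0.023 ]
stick nearR [ 0.5014 -0.0321  0.023 ]
rim inner [0.4256 0.111  0.003 ]
rim innerR [ 0.4308 -0.0649  0.003 ]
rim top in [0.4312 0.1085 0.018 ]
row L [0.5488 0.1684 0.027 ]
row R [ 0.5539 -0.0069  0.027 ]
```

>>> arm_command:
  deltas:
    - [[0, 0, 25, 0], [0, 0, 30, 0], [0, 0, 25, 0], [0, 0, 8, 0], [0, 0, 4, 0], [0, 0, 0, 0], [0, 0, 0, 0]]

```text
time_s: 12.5
position: [0.4708, 0.0566, 0.0135]
ee_rot: [3.113, 0.044, 0.032]
contact_force: [-0.4, 0.4, -0.1]
opening: 0.0723
```

>>> arm_command:
  deltas:
    - [[-4, -4, 6, 0], [0, -1, 3, 0], [0, 0, 0, 0], [0, 0, 0, 0]]

```text
time_s: 13.0
position: [0.4672, 0.0619, 0.0046]
ee_rot: [3.113, 0.045, 0.035]
contact_force: [-0.2, -0.4, 0.1]
opening: 0.0726
```

>>> arm_command:
  deltas:
    - [[7, 0, 0.1, 0], [5, 0, 0.1, 0], [4, 0, 0.1, 0], [4, 0, 0.1, 0], [4, 0, 0.1, 0], [4, 0, 0.1, 0], [4, 0, 0.1, 0], [4, 0, 0.1, 0], [4, 0, 0.1, 0], [4, 0, 0.1, 0]]

```text
time_s: 14.25
position: [0.5143, 0.0631, 0.0047]
ee_rot: [3.113, 0.045, 0.035]
contact_force: [-1.6, 1.0, -0.5]
opening: 0.0727
```

```bash
python3 - <<'E'
from h import *
p,d=camera("wrist");save("w4.png",p)
E
```

```text
(no output)
```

View pics/w4.png

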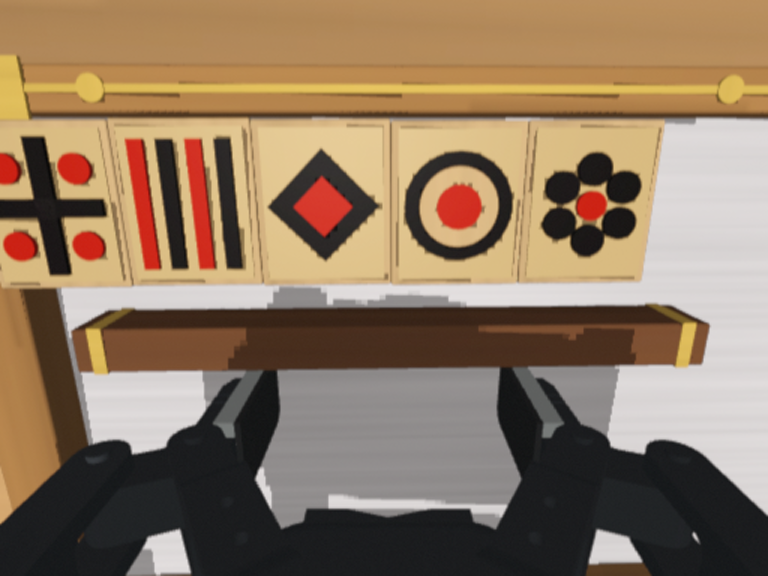

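Both fingers bear on the stick (near edge at row 368). It is close to parallel, with a gap of about 13 mm to the row. I carry on slowly.

>>> arm_command:
  deltas:
    - [[3, 0, 0.1, 0], [3, 0, 0.1, 0], [3, 0, 0.1, 0], [2.5, 0, 0.1, 0], [2, 0, 0, 0], [2, 0, 0, 0], [2, 0, 0, 0]]

```text
time_s: 15.18
position: [0.5295, 0.0637, 0.0039]
ee_rot: [3.113, 0.047, 0.02]
contact_force: [-9.9, -1.3, 7.0]
opening: 0.0727
```

>>> arm_command:
  deltas:
    - [[2, 0, 0, 0], [2.5, 0, 0, 0], [2.5, 0, 0, 0]]

```text
time_s: 15.55
position: [0.5292, 0.0641, 0.0019]
ee_rot: [3.113, 0.048, -0.011]
contact_force: [-8.8, -2.0, 6.9]
opening: 0.0725
```

```bash
python3 - <<'E'
from h import *
s=sense();print(s["position"],s["ee_rot"],s["contact_force"])
p,d=camera("wrist");save("w5.png",p)
E
```

```text
[0.5292009  0.06410742 0.00194956] [ 3.11281206  0.04831728 -0.01066485] [-8.84660144 -1.95597261  6.91283113]
```

View pics/w5.png

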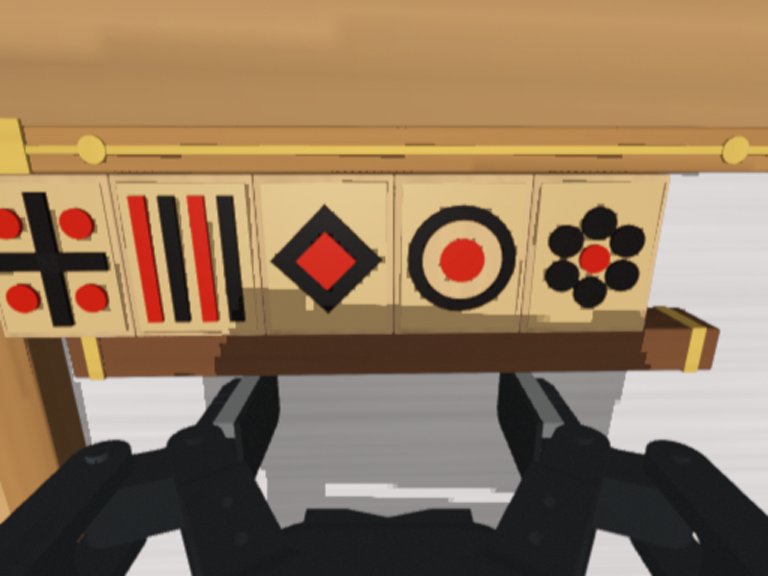

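The stick is tight against the flank and the blocks are against the ledge. The pose has stopped advancing at about 9 N. I back off and lift clear for a final check.

>>> arm_command:
  deltas:
    - [[-3, 0, -1, 0], [-10, 0, -2, 0], [-10, 0, -10, 0], [0, 0, -35, 0], [0, 0, -50, 0], [-40, 0, -50, 0], [-50, 0, -30, 0], [0, 60, 0, 0], [0, 60, 0, 0], [0, 60, 0, 0]]

```text
time_s: 16.85
position: [0.4213, -0.1149, 0.1933]
ee_rot: [3.108, 0.064, 0.014]
contact_force: [1.1, -0.3, 0.1]
opening: 0.0727
```

>>> arm_command:
  deltas:
    - [[0, 60, 0, 0], [0, 60, 0, 0], [0, 50, 0, 0], [0, 0, 0, 0], [0, 0, 0, 0]]

```text
time_s: 17.48
position: [0.4262, -0.2931, 0.2005]
ee_rot: [3.105, 0.054, 0.023]
contact_force: [0.8, 0.6, -1.2]
opening: 0.073
```

```bash
python3 - <<'E'
from h import *
s=sense();print(s["time_s"],s["position"],s["contact_force"])
p,d=camera("top");np.savez("top2.npz",p=p,d=d);save("top2.png",p,4.5,(165,130,335,215))
E
```

```text
17.475 [ 0.42616586 -0.29309265  0.20049204] [ 0.81306017  0.63942119 -1.16218692]
```

View pics/top2.png

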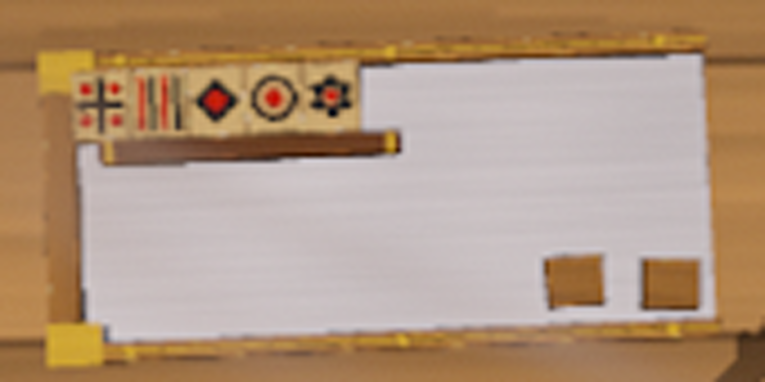

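>>> arm_command:
  deltas:
    - [[0, -60, 0, 0], [0, -60, 0, 0], [0, -60, 0, 0], [0, -60, 0, 0], [0, -60, 0, 0], [0, -60, 10, 0], [15, 0, 20, 0], [15, 0, 20, 0], [0, 0, 0, 0], [0, 0, 0, 0]]

```text
time_s: 18.77
position: [0.438, 0.0866, 0.1377]
ee_rot: [3.103, 0.087, 0.037]
contact_force: [-0.3, 0.6, -0.1]
opening: 0.0726
```

```bash
python3 - <<'E'
from h import *
print(sense()["position"]);i=camera_info("wrist")
p,d=camera("wrist");np.savez("w6.npz",p=p,d=d,**{k:np.array(v) for k,v in i.items()});save("w6.png",p)
E
```

```text
[0.4379893  0.08659647 0.13770925]
```

View pics/w6.png

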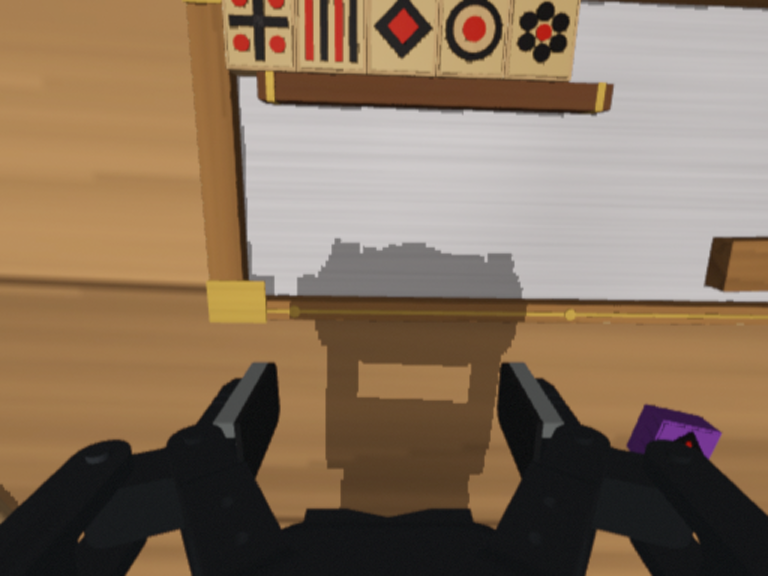

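```bash
python3 - <<'E'
from h import *
i=dict(np.load("w6.npz"));t=camera_info("top")
P=lambda u,v,h:ray(i,u/1.5,v/1.5,h)[:2]
T=lambda u,v,h:ray(t,165+u/4.5,130+v/4.5,h)[:2]
def rep(F,hp1,hp2,tail,fr,sL,sR):
    a,b=F(*hp1,.003),F(*hp2,.003);d=(b-a)/np.linalg.norm(b-a);n=np.array([d[1],-d[0]])
    f=lambda q:abs(float((q-a)@n)*1e3)
    print("tail to head",f(F(*tail,.027)),"front",f(F(*fr,.027)),"stick ends",f(F(*sL,.023)),f(F(*sR,.023)), "headdir",d)
    s=F(*sR,.023)-F(*sL,.023);print("stick ang",np.degrees(np.arctan2(s[0],-s[1])),np.linalg.norm(s))
rep(P,(238,90),(247,270),(574,78),(230,69),(260,101),(610,111))
rep(T,(79,150),(84,330),(361,95),(73,105),(103,163),(401,152))
E
```

```text
tail to head 180.09491161604973 front 2.9601653010226148 stick ends 16.468679747546332 203.95666612509837 headdir [-0.99979564 -0.02021561]
stick ang 1.8694901943146207 0.1875024287585687
tail to head 180.36888088663505 front 0.9099426497706133 stick ends 17.921805653387544 204.08556777695452 headdir [-0.99967986 -0.02530188]
stick ang 1.5406506562694038 0.18616399592011817
```

Both views put the row's tail 180 mm from the head, which is the length of five blocks with no gaps. The stick is parallel to the ledge. I hand in.

```bash
python3 -c "
from rig import *
print(hand_in())"
```

```text
the job is handed in; nothing more can be done
None
```

The row is closed up hard against the head of the tray, the side stick is tight along its flank, and the job is handed in. It took about 19 s of robot time.

- **Row:** I pushed all five blocks from behind as one closed row. At the head the force rose from about 2.5 N to 9–12 N and the row stopped.
- **Stick:** I pushed it on with both fingertips spread along it until the row was flush with the ledge. It stopped there at about 9 N, at the spot worked out for a row at home. The vertical force also read about 7 N as it stopped, so the tips may have touched the tray floor; I backed off at once.
- **Last checks:**
  - The row's tail measured 180.1 mm from the head in the wrist view and 180.4 mm in the top view; 180 mm means no gaps.
  - The stick came out at 1.9° in the wrist view and 1.5° in the top view. The tray measures about 1.7°, so it lies parallel to the ledge.
  - In the views taken, the furniture had not moved.
- **Disagreement:** the first block's front edge read 1–3 mm off the head line. I put this down to measuring error, since the full row length and the stop force both say it is seated.

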